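Raise the guard sash to its stop and load the carrier

ROBOT

A 7-joint arm with a two-finger parallel gripper is mounted at the origin on the work surface. World frame = base frame: x ahead of the robot, y to its left, z up, the work surface at z = 0. Lengths are in m, angles in degrees, forces in N, time in s.
With the tool pointing down it reaches from about 0.35 to 0.9 m from the base axis. Payload 7.2 kg.
Tool frame: the origin (TCP) lies at the very end of the fingers, on their centre line; the grasp point (between the pads) lies 19 mm behind it (grasp_offset is the distance from the TCP to the grasp point, in m); z points along the fingers, y is the line along which they close (so a half turn about z gives the same grasp; the last joint's range is limited). The gripper opens to 88 mm and grips with 3 to 60 N. Pads are 20 mm wide; open, the fingers measure 115 mm over their backs; the gripper's body (75 mm by 178 mm) begins 61 mm behind the grasp point.
Start: joints at [65.478, 23.554, -0.728, 91.456, 0.321, 64.991, -4.71], TCP at [0.22, -0.585, 0.194] pointing down, gripper open.
Joint ranges: [-169.25, 169.25], [-16.82, 113.86], [-84.01, 82.57], [7.8, 145.47], [-59.2, 239.2], [7.22, 106.19], [-163.78, 163.78]. Speed limits (degrees/s): [136.94, 136.94, 172.46, 172.46, 180, 180, 180].

INTERFACE

Orientations are given as [roll, pitch, yaw] about the fixed x, y, z axes, in that order (R = Rz(yaw) Ry(pitch) Rx(roll)).
In Python, from cell import get_obs, read_camera, finish_job, cut_out, grasp_offset gives the robot as it stands.
- The arm moves only by the shell command python3 -m creep 'ROWS'. ROWS is one flat JSON list of numbers that holds 1 to 20 rows one after another, with no inner brackets; each row has 7 numbers: the finger opening in m, then dx, dy, dz in parts of the range, where 1.0 means 1 m, then a rotation vector rx, ry, rz in shares of 120 degrees (1.0 is 120 degrees); each row is the pose to reach, as a shift and turn from the pose commanded when the command began, along the tool's axes at that moment; what a row does not reach only later rows make up. A row lasts 1/12 s, in which the tool goes at most 0.0417 m and 7.16 degrees, less where a joint would pass 70% of its speed; a pose out of reach is approached as far as the arm can. The fingers move at their own pace and stop on an object; the grip force is fixed at half the most. Time passes only in rows, so rows that do not move let the fingers close. It prints the time, the measured TCP pose, the force, the opening and the grip force at its end. No shift or turn number may pass 1 either way. Input that does not fit is refused with a message, and nothing moves.
- get_obs(): the state, without advancing time (a new reading comes with each control period).
- read_camera(name): name is "scene" or "top" or "wrist"; returns a dict with "color" (400x640x3 uint8, red, green, blue), "z_map" (400x640 float32, m along the optical axis (not along the pixel's ray), 0 where there is no reading), "K" (3x3 intrinsics, pixels), "R" (3x3) and "t" (3): a world point X has camera coordinates R X + t. Camera axes: x right, y down, z forward; pixel columns grow to the right and rows downward; lengths in m; the calibration is good to about 2 mm. A picture is of the moment at which its call begins.
- finish_job(): hands the job in; it is judged then, once.
Trained networks look in a picture, given as the dict that the camera call returned (one of the last four; its "shot" number tells which), for a name from the list of things; names that differ only in an ending like _2 or _b are one class to them, and where a whole thing is asked for, a point or a joint stands for the part that bears it (a point fixed in the world has none). Each returns a list of dicts, best first, with "confidence" (0 to 1); they miss things now and then, are a little off and sometimes report something else, mostly with a low value. They report only what shows in the picture. A call takes as long as a camera call.
- cut_out(picture, name): "mask" (400x640 bool, what is visible of it) and "extent" ([left, top, right, bottom] in pixels, round what is visible of it).
The state is a dict: "time_s": time; "q": joint angles; "joint_vel": joint speeds; "tau": joint torques, N m; "tool_pos": TCP position; "tcp_rot": TCP orientation; "force": force on the tool from outside, world axes, zero at the start; "torque": the same for the moment, N m; "grip_width": finger opening in m; "gripper_force": force on a finger pad.
Only numpy, scipy, OpenCV 4.12 (cv2) and the standard library are available. Lean on these libraries where they do the work, as an engineer would, in place of code of your own. Each camera call takes 0.05 s, during which the arm holds its last target. There are 200 camera calls.

TASK

Open the test station's clear guard: push the sash up from under the lip on its lower edge until the lip presses the rubber foot of the stop clamp, hold it pressed there for a moment, and leave it up against the foot. Then push the loaded white carrier along its lane, in under the raised sash, until it is fully home. Do both gently, never pushing with more than about 25 N, and leave the bins and the jar where they are.

Things in the scene. Friction and masses are not known exactly. Their poses are not given: they have to be found in the camera images.
- station: Open aluminium guard frame fixed on the bench: two 30 mm square posts, 410 mm high, centred 210 mm to either side (y) and 20 mm behind (+x) the origin, with a crossbar on top. Origin on the bench under the middle of the sash panel; its x axis points through the opening away from the robot, y to the left, z up. Stands turned by up to 9 degrees
- sash: Clear sash panel, 385 wide, 170 mm high, sliding up and down in the station's plane x=0. Origin: middle of its lip's underside in that plane, starting 85 to 110 mm above the bench; axes as the station's; it can rise to 255 mm. About 0.8 kg, counterbalanced; guide friction 4 N: lifting takes 2 to 7 N and it stays where left. Over 25 N harms the guides
- lip_nose (a point): Middle of the front of the lip's nose, 35 mm in front of the sash panel plane and 6 mm above the lip's underside. The aluminium lip runs straight along the sash's whole lower edge, 450 mm long (225 mm to each side of this point), 12 mm thick, the nose rounded to 6 mm radius. Moves with the sash
- clamp: Dark steel stop clamp, 46x36x30 mm, on the front of the right (-y) post. Origin: middle of its underside. From it hangs, on a screw, a rubber foot 20 mm across that the lip's top meets; its face is 24 to 36 mm below this origin, as the screw is set: to be felt. It yields 1 mm per 4 N, up to 6 mm. Pressed means over 5 N on it; let go, the sash springs back under 3 mm, still touching it
- lane: Straight loading lane on the bench, 66 mm wide and 14 mm high, running along its x axis (that of the station, away from the robot) under the sash; it lies up to 55 mm left or right of the station's middle. Origin on the bench in the lane's centre line, under the sash panel. It carries the carrier
- carrier (a joint): Travel of the carrier along the lane's +x, m: starts at 0 to 0.012, fully home at 0.115 (hard stop). About 3 N moves it; it stays where left; over 25 N harms it. A white plate 165 long, 76 wide, top 26 mm up, with an upright push plate at the robot's end and a black block (45x60 mm, top 129 mm above the bench) at the far end that fits only under the raised sash
- push_plate (a point): Middle of the robot-side face of the carrier's upright white push plate (10 mm thick, 66 mm wide, from 26 to 86 mm above the bench; this point is 56 mm up). Moves with the carrier; when home it is 95 mm in front of the sash panel plane
- yellow_bin: Bystander: open yellow bin 150 x 100 x 70 mm, on the bench to the left. Origin under its middle
- red_bin: Bystander: open red bin 160 x 120 x 90 mm, on the bench to the right. Origin under its middle
- jar: Bystander: white closed jar, 56 mm across, 75 mm high, on the left. Origin under its middle

How it is judged (in metres and radians):
On the way, in this order (a step that is already met when the one before it is completed fails the run):
1. the sash lip is pressed against the stop's rubber foot with over 5 N, for 0.2 s (contact force between sash and clamp above 5 N), for 0.2 s.
2. the carrier is fully home, within 3 mm (value of joint carrier above 0.112 m), for 0.2 s.
At the end, for the whole second after the job is handed in: the sash rests, still, touching the rubber foot of the stop (over 0.3 N), and the carrier is at rest within 3 mm of fully home (contact force between sash and clamp above 0.3 N and linear speed of sash below 0.005 m/s and value of joint carrier above 0.112 m and velocity of joint carrier below 0.005 m/s).
It fails at once if the sash is pushed with more than 25 N (contact force between the arm and sash above 25 N).
It fails at once if the carrier or lane is pushed with more than 25 N (contact force between the arm and lane above 25 N).
It fails at once if a bin or the jar is moved by more than 20 mm (distance of any of yellow_bin, red_bin, jar from where it was at the start of the episode above 0.02 m).
It also fails if it takes over 72 s, if anything falls off the work surface, if the arm or the gripper's body presses on something with over 40 N, if the wrist force passes 120 N, or if a joint passes its speed limit or range.

## Working session

There is one attempt and no reset: what is moved stays moved. The work goes in short steps, Python scripts to look and compute and a shell command to move; the robot and the scene stay as the last step left them, time stands still between calls to the robot, and variables do not carry over. Pictures are saved under pics/ and viewed, at most 10 in all, crops included, and the job is handed in when it is done.

```bash
mkdir -p pics; ls
cat > h.py <<'E'
import numpy as np,cv2
from cell import *
def world(p,us,vs):
    z=p["z_map"][vs,us]; K=p["K"]
    c=np.stack([(us-K[0,2])/K[0,0]*z,(vs-K[1,2])/K[1,1]*z,z],-1)
    return (c-p["t"])@p["R"], z
def cloud(p,mask):
    v,u=np.nonzero(mask); X,z=world(p,u,v); return X[z>0]
E
python3 - <<'E'
from h import *
o=get_obs();print(o["tool_pos"],o["tcp_rot"],o["force"],o["time_s"])
for c in("scene","top"):
    p=read_camera(c);cv2.imwrite(f"pics/{c}0.png",p["color"][:,:,::-1])
    print(c,"cam at",-p["R"].T@p["t"])
    for n in("station","sash","clamp","lane","carrier","push_plate","lip_nose","yellow_bin","red_bin","jar"):
        for d in cut_out(p,n)[:1]:
            X=cloud(p,d["mask"])
            print(n,round(d["confidence"],2),d["extent"],len(X),*(np.round(np.percentile(X,[2,50,98],axis=0),3).tolist() if len(X) else []))
E
```

```text
pics
[ 0.21982885 -0.58448184  0.19319337] [-1.79908758e+02  6.66364072e-03  2.06156545e+01] [0.18021164 0.58550586 0.32952586] 0.0
scene cam at [1.44758176 0.4182649  0.96955286]
station 0.34 [229.2, 183.9, 381.4, 269.7] 7236 [0.665, -0.172, 0.094] [0.678, 0.024, 0.191] [0.693, 0.197, 0.275]
sash 0.8 [229.3, 183.7, 381.0, 270.4] 7138 [0.666, -0.171, 0.095] [0.678, 0.024, 0.192] [0.693, 0.196, 0.275]
clamp 0.43 [225.4, 166.1, 238.9, 180.4] 109 [0.65, -0.197, 0.263] [0.67, -0.181, 0.284] [0.689, -0.177, 0.302]
lane 0.87 [267.2, 248.9, 311.4, 297.0] 1136 [0.631, -0.039, 0.002] [0.703, -0.004, 0.011] [0.779, 0.029, 0.033]
carrier 0.7 [287.3, 251.5, 312.7, 259.0] 104 [0.619, -0.04, 0.005] [0.635, -0.0, 0.026] [0.639, 0.026, 0.037]
lip_nose 0.63 [231.2, 182.6, 371.9, 267.3] 6995 [0.666, -0.17, 0.097] [0.678, 0.024, 0.193] [0.693, 0.195, 0.275]
yellow_bin 0.92 [444.8, 232.7, 491.3, 292.8] 2019 [0.394, 0.407, 0.001] [0.449, 0.457, 0.025] [0.547, 0.502, 0.072]
red_bin 0.64 [175.9, 159.4, 217.5, 209.3] 1471 [0.407, -0.523, 0.003] [0.53, -0.488, 0.051] [0.579, -0.395, 0.092]
jar 0.64 [431.4, 2
[... 563 characters left out ...]
62, 0.022, 0.132]
carrier 0.91 [312.3, 144.6, 342.9, 203.7] 1371 [0.476, -0.052, 0.019] [0.559, -0.015, 0.03] [0.631, 0.022, 0.132]
push_plate 0.59 [314.2, 146.2, 340.6, 202.4] 1365 [0.476, -0.052, 0.019] [0.559, -0.015, 0.03] [0.63, 0.022, 0.132]
lip_nose 0.62 [238.5, 115.0, 392.9, 149.5] 3754 [0.638, -0.189, 0.095] [0.67, 0.015, 0.123] [0.689, 0.221, 0.276]
yellow_bin 0.59 [156.9, 179.0, 193.9, 226.0] 1884 [0.4, 0.405, -0.003] [0.472, 0.466, 0.007] [0.543, 0.503, 0.073]
red_bin 0.89 [440.7, 165.8, 497.5, 224.1] 2612 [0.409, -0.52, -0.002] [0.492, -0.462, 0.009] [0.572, -0.378, 0.093]
jar 0.52 [194.1, 233.8, 216.8, 251.4] 319 [0.325, 0.326, 0.008] [0.349, 0.345, 0.073] [0.375, 0.373, 0.081]
```

View pics/scene0.png

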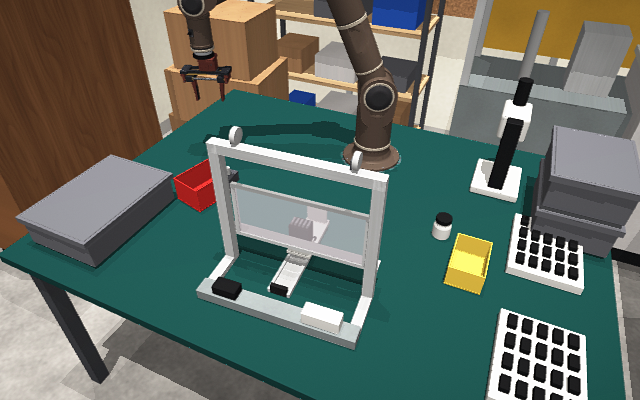

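View pics/top0.png

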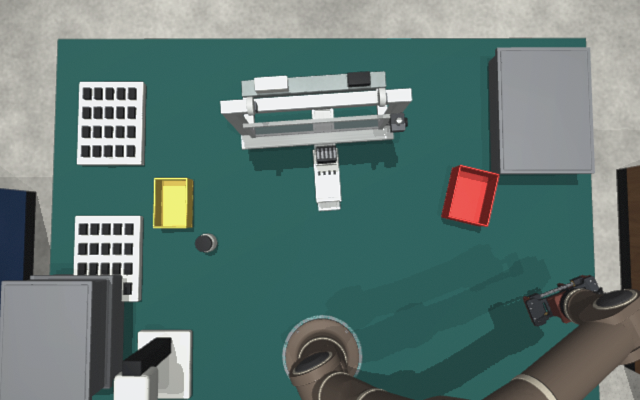

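Run:
```python
from h import *
def fit(P,name):  # line x = a + b*y
    b,a=np.polyfit(P[:,1],P[:,0],1); print(name,"yaw",np.degrees(np.arctan(-b)),"x at y=0",a,"rms",np.std(P[:,0]-a-b*P[:,1]),len(P))
p=read_camera("scene")
X=cloud(p,cut_out(p,"sash")[0]["mask"]); X=X[(X[:,2]>.13)&(X[:,2]<.25)]; fit(X,"sash panel scene")
t=read_camera("top")
m=cut_out(t,"sash")[0]["mask"]; X=cloud(t,m)
print("z hist",np.histogram(X[:,2],bins=np.arange(.08,.3,.01)))
L=X[(X[:,2]<.125)]; print("lip top z",np.percentile(L[:,2],[10,50,90]),"y",L[:,1].min(),L[:,1].max())
E1=[]
for y in np.arange(-.17,.2,.02):
    s=L[abs(L[:,1]-y)<.01]
    if len(s)>5:E1.append([np.percentile(s[:,0],3),y])
fit(np.array(E1),"lip front edge")
C=cloud(t,cut_out(t,"carrier")[0]["mask"])
for lo,hi,n in((.02,.04,"plate"),(.075,.1,"push top"),(.115,.14,"block")):
    s=C[(C[:,2]>lo)&(C[:,2]<hi)]; print(n,len(s),s.min(0),s.max(0),s.mean(0))
# all pts near clamp
K=cloud(t,cut_out(t,"clamp")[0]["mask"]);K=K[K[:,2]>.25];print("clamp",np.percentile(K,[3,50,97],axis=0))
```

```text
sash panel scene yaw 3.771111974036907 x at y=0 0.6799920318760764 rms 0.001845217482456067 4466Traceback (most recent call last):
  File "<stdin>", line 7, in <module>
IndexError: list index out of range
```

The scene view shows the guard frame at about (300,240), with the sash low, the clamp on the left-hand post at (232,175) and the lane running through at (290,275). In the top view the lip runs along (242,147) to (395,135), the clamp is at (399,123), and the carrier runs from (327,208) to the black block at (326,154).

Run:
```python
from h import *
def fit(P,name):
    b,a=np.polyfit(P[:,1],P[:,0],1); print(name,"yaw",np.degrees(np.arctan(-b)),"x at y=0",a,"rms",np.std(P[:,0]-a-b*P[:,1]),len(P))
t=read_camera("top")
v,u=np.mgrid[60:220,200:430]; X,z=world(t,u.ravel(),v.ravel())
L=X[(X[:,2]>.09)&(X[:,2]<.125)&(X[:,0]>.6)&(X[:,0]<.72)&(abs(X[:,1])<.27)&((abs(X[:,1]+.015)>.05))]
print("lip top z",np.percentile(L[:,2],[10,50,90]),"y",L[:,1].min(),L[:,1].max())
E1=[]
for y in np.arange(-.2,.24,.01):
    s=L[abs(L[:,1]-y)<.005]
    if len(s)>3:E1.append([s[:,0].min(),y])
fit(np.array(E1),"lip front edge")
C=X[(abs(X[:,1]+.015)<.06)&(X[:,0]>.44)&(X[:,0]<.64)]
for lo,hi,n in((.022,.04,"plate"),(.07,.1,"push top"),(.118,.14,"block")):
    s=C[(C[:,2]>lo)&(C[:,2]<hi)]; print(n,len(s),s.min(0),s.max(0),np.median(s,0))
    
s=C[(C[:,2]>.022)&(C[:,2]<.04)]
mid=[[ (q[:,1].min()+q[:,1].max())/2,x] for x in np.arange(.5,.6,.01) for q in [s[abs(s[:,0]-x)<.005]] if len(q)>5]
print(np.round(mid,4))
K=X[(X[:,2]>.25)&(X[:,2]<.33)&(X[:,1]<-.16)&(X[:,1]>-.26)];K=K[K[:,0]<.7]
print("clamp",np.percentile(K,[3,50,97],axis=0))
B=X[X[:,2]>.4];print("crossbar",np.percentile(B,[2,50,98],axis=0));fit(B,"bar")
```

```text
lip top z [0.09714354 0.10157925 0.1070849 ] y -0.2119173919133297 0.23850201092617423
lip front edge yaw 3.67622794946143 x at y=0 0.6441762653324101 rms 0.0007895347586140915 34
plate 757 [ 0.47217933 -0.05797544  0.0220084 ] [0.63981994 0.02543262 0.03994343] [ 0.53957619 -0.01772398  0.0269447 ]
push top 102 [ 0.47283262 -0.05212866  0.07013466] [0.59110457 0.01584726 0.0994422 ] [ 0.47893505 -0.01683277  0.08633563]
block 317 [ 0.58790394 -0.04255356  0.11814651] [0.63523074 0.01857482 0.13529961] [ 0.61033242 -0.01329358  0.12680533]
[[-0.0208  0.5   ]
 [-0.0193  0.51  ]
 [-0.0178  0.52  ]
 [-0.0178  0.53  ]
 [-0.0178  0.54  ]
 [-0.0163  0.55  ]
 [-0.0163  0.56  ]
 [-0.0148  0.57  ]
 [-0.0149  0.58  ]
 [-0.0134  0.59  ]]
clamp [[ 0.64959428 -0.21981752  0.26049113]
 [ 0.67565134 -0.19282526  0.2837291 ]
 [ 0.6973772  -0.165937    0.31853517]]
crossbar [[ 0.41755049 -0.1994208   0.40334935]
 [ 0.69450952  0.01005736  0.41052327]
 [ 0.71997534  0.22984805  1.56594085]]
bar yaw 3.4248191070233513 x at y=0 0.6813559519934524 rms 0.06327566237438481 2771
```

Careful with the scale: turns go in shares of 120 degrees. That gives: 16.9 degrees is 0.1408.

```bash
python3 -m creep '[0, 0.03, -0.02, -0.02, 0, 0, 0, 0, 0.06, -0.043, -0.04, 0, 0, 0, 0, 0.09, -0.065, -0.06, 0, 0, 0.025, 0, 0.12, -0.085, -0.07, 0, 0, 0.05, 0, 0.15, -0.106, -0.08, 0, 0, 0.075, 0, 0.18, -0.128, -0.09, 0, 0, 0.1, 0, 0.21, -0.149, -0.1, 0, 0, 0.125, 0, 0.24, -0.17, -0.11, 0, 0, 0.1408, 0, 0.27, -0.19, -0.127, 0, 0, 0.1408, 0, 0.3, -0.213, -0.127, 0, 0, 0.1408, 0, 0.33, -0.234, -0.127, 0, 0, 0.1408, 0, 0.355, -0.252, -0.127, 0, 0, 0.1408, 0, 0.379, -0.269, -0.127, 0, 0, 0.1408, 0, 0.379, -0.269, -0.127, 0, 0, 0.1408, 0, 0.379, -0.269, -0.127, 0, 0, 0.1408]'; python3 -c "
from h import *
o=get_obs();print(o['q'],o['tool_pos'],o['tcp_rot'],o['force'])"
```

```text
time_s: 2.6
tool_pos: [0.4808, -0.1982, 0.321]
tcp_rot: [-180.0, -0.0, 3.9]
force: [-0.7, -0.0, 0.3]
grip_width: 0.0005
gripper_force: 0.0
[ 30.20769188   9.20205562 -15.18215937  94.05194923   2.44878325
  77.07328188 -71.40987025] [ 0.48076311 -0.19817753  0.32102696] [-1.79987197e+02 -4.53287326e-03  3.92618238e+00] [-0.68742576 -0.03798408  0.29493333]
```

In the tool's units: 14 degrees is 0.1167.

```bash
python3 -m creep '[0, 0, 0, 0, 0.0417, 0, 0.0417, 0, 0, 0, 0, 0.0833, 0, 0.0833, 0, 0, 0, 0, 0.1167, 0, 0.1167, 0, 0, 0, 0, 0.1167, 0, 0.1167]'; python3 -c "
from h import *
o=get_obs();print(o['q'],o['tool_pos'],o['tcp_rot'],o['force'])"
```

```text
time_s: 2.93
tool_pos: [0.4781, -0.2049, 0.3198]
tcp_rot: [-166.1, 1.9, -10.8]
force: [-0.1, -1.3, -0.3]
grip_width: 0.0004
gripper_force: 0.0
[ 36.51675946  13.36261922 -11.33438492  90.49859988 -10.52664528
  81.87183093 -73.69243517] [ 0.47811458 -0.20487924  0.31978982] [-166.0541207     1.86725386  -10.81749307] [-0.11171108 -1.25770517 -0.2715795 ]
```

In the tool's units: -70 degrees is -0.5833.

```bash
python3 -m creep '[0, 0, 0, 0, -0.0417, 0, -0.0417, 0, 0, 0, 0, -0.0833, 0, -0.0833, 0, 0, 0, 0, -0.125, 0, -0.125, 0, 0, 0, 0, -0.1667, 0, -0.1667, 0, 0, 0, 0, -0.2083, 0, -0.2083, 0, 0, 0, 0, -0.25, 0, -0.25, 0, 0, 0, 0, -0.2917, 0, -0.2917, 0, 0, 0, 0, -0.3333, 0, -0.3333, 0, 0, 0, 0, -0.375, 0, -0.375, 0, 0, 0, 0, -0.4167, 0, -0.4167, 0, 0, 0, 0, -0.4583, 0, -0.4583, 0, 0, 0, 0, -0.5, 0, -0.5, 0, 0, 0, 0, -0.5417, 0, -0.5417, 0, 0, 0, 0, -0.5833, 0, -0.5833, 0, 0, 0, 0, -0.5833, 0, -0.5833]'; python3 -c "
from h import *
o=get_obs();print(o['q'],o['tool_pos'],o['tcp_rot'],o['force'])"
```

```text
time_s: 4.18
tool_pos: [0.4777, -0.1993, 0.3196]
tcp_rot: [130.4, 24.5, 53.6]
force: [-0.5, 0.0, -1.1]
grip_width: 0.0004
gripper_force: 0.0
[ 13.71306109  -5.46913153 -30.79547415 131.04682957  63.87083308
  55.63388176 -81.98996686] [ 0.47774814 -0.19929293  0.31959606] [130.43678005  24.45235493  53.63946834] [-0.46223493  0.01643047 -1.13181858]
```

```bash
cat >> h.py <<'E'
from scipy.spatial.transform import Rotation as Ro
def tool(d):
    o=get_obs(); R=Ro.from_euler("xyz",o["tcp_rot"],degrees=True); return np.round(R.inv().apply(d),4)
def turn_to(zf,xd):
    o=get_obs(); R=Ro.from_euler("xyz",o["tcp_rot"],degrees=True)
    zf=np.array(zf)/np.linalg.norm(zf); xd=np.array(xd)-np.dot(xd,zf)*zf; xd/=np.linalg.norm(xd)
    G=Ro.from_matrix(np.c_[xd,np.cross(zf,xd),zf]); return np.round((R.inv()*G).as_rotvec(degrees=True),2)
yaw=np.radians(3.7); fw=np.array([np.cos(yaw),np.sin(yaw),0])
E
python3 -c "
from h import *
print(tool([.08,0,-.04]),turn_to(fw,[0,0,-1]))"
```

```text
[0.0597 0.029  0.0599] [-70.95  -0.23 -70.69]
```

In the tool's units: -70.95 degrees is -0.5913.

```bash
python3 -m creep '[0, 0.006, 0.003, 0.006, -0.0417, 0, -0.0417, 0, 0.012, 0.006, 0.012, -0.0833, 0, -0.0833, 0, 0.018, 0.009, 0.018, -0.125, 0, -0.125, 0, 0.024, 0.012, 0.024, -0.1667, 0, -0.1667, 0, 0.03, 0.015, 0.03, -0.2083, 0, -0.2083, 0, 0.036, 0.018, 0.036, -0.25, 0, -0.25, 0, 0.042, 0.021, 0.042, -0.2917, 0, -0.2917, 0, 0.048, 0.024, 0.048, -0.3333, 0, -0.3333, 0, 0.054, 0.027, 0.054, -0.375, 0, -0.375, 0, 0.06, 0.029, 0.06, -0.4167, 0, -0.4167, 0, 0.06, 0.029, 0.06, -0.4583, 0, -0.4583, 0, 0.06, 0.029, 0.06, -0.5, 0, -0.5, 0, 0.06, 0.029, 0.06, -0.5417, 0, -0.5417, 0, 0.06, 0.029, 0.06, -0.5833, 0, -0.5833, 0, 0.06, 0.029, 0.06, -0.5913, -0.0017, -0.5892, 0, 0.06, 0.029, 0.06, -0.5913, -0.0017, -0.5892, 0, 0.06, 0.029, 0.06, -0.5913, -0.0017, -0.5892]'; python3 -c "
from h import *
o=get_obs();print(o['q'],o['tool_pos'],o['tcp_rot'],o['force']);print(turn_to(fw,[0,0,-1]))"
```

```text
time_s: 5.6
tool_pos: [0.5629, -0.21, 0.2797]
tcp_rot: [99.8, 88.4, 101.5]
force: [0.6, -0.2, -0.3]
grip_width: 0.0004
gripper_force: 0.0
[104.85471939  74.93281306 -83.79378987 145.08393335 195.62928283
  39.87011397 -26.39080558] [ 0.56290381 -0.20998153  0.27968976] [ 99.78620205  88.4306128  101.46070501] [ 0.57090121 -0.16136936 -0.29833058]
[-2.03 -0.24 -1.55]
```

```bash
python3 -c "
from h import *
p=read_camera('scene');t=read_camera('top');cv2.imwrite('pics/c1.png',np.vstack([p['color'][0:290,80:480],t['color'][60:350,200:600]])[:,:,::-1])
print(tool([0,0.04,-.1]))"
```

```text
[0.1016 0.0358 0.0016]
```

View pics/c1.png

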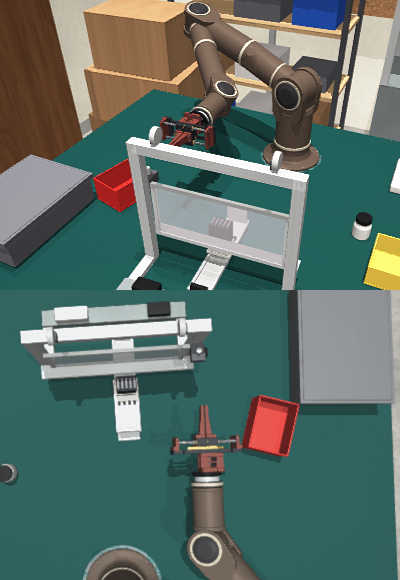

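The combined picture shows the hand level and pointing at the station at (205,450). The wrist is at (205,550), the elbow is up to the right, and the red bin at (270,425) is clear.

In the tool's units: -2 degrees is -0.0167.

```bash
python3 -m creep '[0, 0.02, 0.006, 0.003, 0, 0, 0, 0, 0.04, 0.012, 0.006, -0.0083, 0, -0.0083, 0, 0.06, 0.018, 0.009, -0.0167, -0.0017, -0.0125, 0, 0.08, 0.024, 0.012, -0.0167, -0.0017, -0.0125, 0, 0.1, 0.03, 0.015, -0.0167, -0.0017, -0.0125, 0, 0.12, 0.036, 0.018, -0.0167, -0.0017, -0.0125, 0, 0.12, 0.036, 0.018, -0.0167, -0.0017, -0.0125]'; python3 -c "
from h import *
o=get_obs();print(o['q'],o['tool_pos'],o['tcp_rot'],o['force']);print(turn_to(fw,[0,0,-1]));T=np.array([.59,-.165,.066])-o['tool_pos'];print(T,tool(T))"
```

```text
time_s: 6.28
tool_pos: [0.5812, -0.164, 0.1577]
tcp_rot: [126.5, 89.3, 130.4]
force: [-0.0, 0.3, 0.1]
grip_width: 0.0004
gripper_force: 0.0
[ 97.41339957  93.51476477 -69.25030084 143.25050211 207.84111193
  44.82433796 -13.45997957] [ 0.58120565 -0.16399606  0.1576865 ] [126.47772159  89.28496712 130.37621257] [-0.01045482  0.34263829  0.07823576]
[ 0.2  -0.43 -0.57]
[ 0.00879435 -0.00100394 -0.0916865 ] [ 0.0916 -0.0025  0.0094]
```

```bash
python3 -m creep '[0, 0.02, 0, 0.002, 0, 0, 0, 0, 0.04, -0.001, 0.004, 0, 0, 0, 0, 0.06, -0.002, 0.006, 0, 0, 0, 0, 0.075, -0.0025, 0.009, 0, 0, 0, 0, 0.085, -0.0025, 0.009, 0, 0, 0, 0, 0.085, -0.0025, 0.009, 0, 0, 0, 0, 0.085, -0.0025, 0.009, 0, 0, 0]'; python3 -c "
from h import *
o=get_obs();print(o['q'],o['tool_pos'],o['tcp_rot'],o['force']);print(turn_to(fw,[0,0,-1]));T=np.array([.59,-.165,.066])-o['tool_pos'];print(T,tool(T))
p=read_camera('scene');t=read_camera('top');cv2.imwrite('pics/c2.png',np.vstack([p['color'][0:290,80:480],t['color'][60:350,200:600]])[:,:,::-1])"
```

```text
time_s: 6.87
tool_pos: [0.589, -0.1662, 0.0774]
tcp_rot: [110.1, 89.6, 114.0]
force: [0.3, 0.7, 0.2]
grip_width: 0.0003
gripper_force: 0.0
[ 99.59689131 103.80931498 -61.53443664 137.32519117 219.7741533
  40.13951409 -12.59092723] [ 0.5890249  -0.16620117  0.07743477] [110.05856039  89.60388305 113.96612067] [0.26165553 0.74059227 0.20309285]
[ 0.21 -0.14 -0.37]
[ 0.0009751   0.00120117 -0.01143477] [0.0114 0.0011 0.0011]
```

View pics/c2.png

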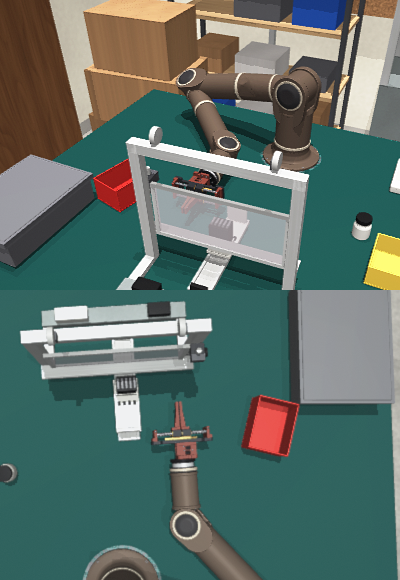

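The hand is level at (180,430) and clear of the carrier at (128,405) and the red bin at (270,425).

```bash
python3 -m creep '[0, 0.008, 0, 0, 0, 0, 0, 0, 0.008, 0, 0.02, 0, 0, 0, 0, 0.008, 0, 0.04, 0, 0, 0, 0, 0.008, 0, 0.05, 0, 0, 0, 0, 0.008, 0, 0.055, 0, 0, 0, 0, 0.008, 0, 0.06, 0, 0, 0, 0, 0.008, 0, 0.06, 0, 0, 0]'; python3 -c "
from h import *
o=get_obs();print(o['q'],o['tool_pos'],o['tcp_rot'],o['force'])"
```

```text
time_s: 7.55
tool_pos: [0.6484, -0.1595, 0.0694]
tcp_rot: [96.2, 89.6, 100.3]
force: [-1.3, -0.7, 0.5]
grip_width: 0.0006
gripper_force: 0.0
[ 91.46328974 105.09149458 -64.74247488 132.11007813 216.51875116
  42.38508929 -11.57661094] [ 0.64843376 -0.15949845  0.06937857] [ 96.24030179  89.57856957 100.33977819] [-1.32717195 -0.67779292  0.47218574]
```

```bash
python3 -m creep '[0, 0, 0, 0.008, 0, 0, 0, 0, 0, 0, 0.016, 0, 0, 0, 0, 0, 0, 0.024, 0, 0, 0, 0, 0, 0, 0.03, 0, 0, 0, 0, 0, 0, 0.03, 0, 0, 0, 0, 0, 0, 0.03, 0, 0, 0]'; python3 -m creep '[0, -0.002, 0, 0, 0, 0, 0, 0, -0.004, 0, 0, 0, 0, 0, 0, -0.006, 0, 0, 0, 0, 0, 0, -0.008, 0, 0, 0, 0, 0, 0, -0.01, 0, 0, 0, 0, 0, 0, -0.012, 0, 0, 0, 0, 0, 0, -0.012, 0, 0, 0, 0, 0, 0, -0.012, 0, 0, 0, 0, 0]'
```

```text
time_s: 8.05
tool_pos: [0.6784, -0.1573, 0.0693]
tcp_rot: [96.1, 89.6, 100.2]
force: [-0.3, 0.0, -0.6]
grip_width: 0.0003
gripper_force: 0.0
time_s: 8.72
tool_pos: [0.6781, -0.1579, 0.0814]
tcp_rot: [96.7, 89.6, 100.7]
force: [-0.7, -0.1, -0.7]
grip_width: 0.0005
gripper_force: 0.0
```

```bash
python3 -m creep '[0, -0.002, 0, 0, 0, 0, 0, 0, -0.004, 0, 0, 0, 0, 0, 0, -0.006, 0, 0, 0, 0, 0, 0, -0.008, 0, 0, 0, 0, 0, 0, -0.01, 0, 0, 0, 0, 0, 0, -0.012, 0, 0, 0, 0, 0, 0, -0.014, 0, 0, 0, 0, 0, 0, -0.016, 0, 0, 0, 0, 0, 0, -0.016, 0, 0, 0, 0, 0]'; python3 -c "
from h import *
o=get_obs();print(o['q'],o['force'],o['torque'])
t=read_camera('top')
v,u=np.mgrid[60:220,200:430]; X,z=world(t,u.ravel(),v.ravel())
L=X[(X[:,2]>.09)&(X[:,2]<.15)&(X[:,0]>.63)&(X[:,0]<.7)&(X[:,1]>.05)&(X[:,1]<.2)]
print(len(L),np.percentile(L[:,2],[10,50,90]))"
```

```text
time_s: 9.47
tool_pos: [0.6782, -0.1579, 0.0978]
tcp_rot: [93.3, 89.6, 97.3]
force: [-0.7, 0.4, 0.2]
grip_width: 0.0003
gripper_force: 0.0
[ 86.87795673 101.88188662 -68.71937952 131.27408931 210.77345887
  44.61629638 -11.14324987] [-0.68090063  0.3526618   0.16231096] [-0.03433191  0.85883971  0.00584304]
716 [0.09767738 0.10237514 0.1293657 ]
```

```bash
python3 -c "
from h import *
t=read_camera('top');p=read_camera('scene');w=read_camera('wrist')
a=cv2.resize(t['color'][90:170,220:420],(800,320))[:, :]
b=cv2.resize(w['color'],(400,250)); c=cv2.resize(p['color'][150:290,200:424],(400,250))
cv2.imwrite('pics/c3.png',np.vstack([a,np.hstack([b,c])])[:,:,::-1])
v,u=np.mgrid[60:220,200:430]; X,z=world(t,u.ravel(),v.ravel())
L=X[(X[:,2]>.08)&(X[:,2]<.3)&(X[:,0]>.63)&(X[:,0]<.7)]
for y in(-.19,-.12,-.08,.05,.1,.15,.2):
  s=L[abs(L[:,1]-y)<.01]; s=s[s[:,0]<.644-.0643*y+.03]; print(y,len(s),np.round(np.percentile(s[:,2],[10,30,50,70,90]),3))
print(get_obs()['force'],get_obs()['torque'])"
```

```text
-0.19 177 [0.099 0.103 0.28  0.284 0.287]
-0.12 73 [0.097 0.1   0.102 0.103 0.108]
-0.08 71 [0.097 0.1   0.102 0.103 0.106]
0.05 70 [0.098 0.1   0.103 0.104 0.107]
0.1 64 [0.097 0.099 0.101 0.103 0.106]
0.15 69 [0.097 0.1   0.102 0.104 0.108]
0.2 110 [0.097 0.101 0.103 0.132 0.23 ]
[0.29691913 0.20546781 0.46958919] [0.01867638 0.84675797 0.01764455]
```

View pics/c3.png

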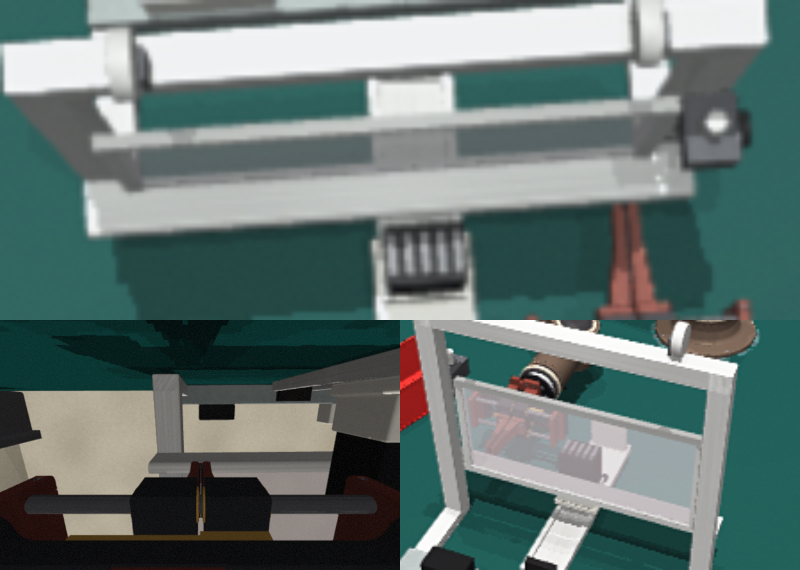

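The top crop shows the closed fingers passing under the lip at (630,205). The lip still lies flat and unlifted. I'll measure the finger's height against the lip.

```bash
python3 -c "
from h import *
t=read_camera('top')
v,u=np.mgrid[110:190,340:420]; X,z=world(t,u.ravel(),v.ravel()); c=t['color'][110:190,340:420].reshape(-1,3).astype(int)
m=(c[:,0]>c[:,1]+25)&(X[:,2]>.05)
F=X[m]
for x in np.arange(.58,.70,.01):
  s=F[abs(F[:,0]-x)<.005]
  if len(s): print('top',round(x,3),len(s),'z',np.round(np.percentile(s[:,2],[10,50,90]),4),'y',s[:,1].min().round(3),s[:,1].max().round(3))
w=read_camera('wrist');v,u=np.mgrid[0:400,0:640]; X,z=world(w,u.ravel(),v.ravel()); c=w['color'].reshape(-1,3).astype(int)
print('wrist cam at',-w['R'].T@w['t'],get_obs()['tool_pos'])
m=(z>0)&(X[:,0]>.6)&(X[:,0]<.72)&(abs(X[:,1]+.16)<.08); F=X[m];cc=c[m]; red=cc[:,0]>cc[:,1]+25
for n,G in(('finger',F[red]),('other',F[~red])):
  for x in np.arange(.60,.72,.01):
    s=G[abs(G[:,0]-x)<.005]
    if len(s)>3: print(n,round(x,3),len(s),'z',np.round(np.percentile(s[:,2],[3,50,97]),4),'y',s[:,1].min().round(3),s[:,1].max().round(3))
"
```

```text
top 0.58 32 z [0.1016 0.1068 0.1111] y -0.181 -0.152
top 0.59 31 z [0.1037 0.1093 0.1122] y -0.178 -0.151
top 0.6 31 z [0.105  0.108  0.1113] y -0.176 -0.151
top 0.61 19 z [0.1054 0.1095 0.1161] y -0.175 -0.154
top 0.62 18 z [0.1064 0.1096 0.1123] y -0.173 -0.154
top 0.63 12 z [0.1043 0.1077 0.1113] y -0.17 -0.155
top 0.64 16 z [0.1057 0.1093 0.1125] y -0.169 -0.152
top 0.65 7 z [0.1077 0.11   0.1114] y -0.167 -0.152
wrist cam at [ 0.48885116 -0.17165473  0.02946548] [ 0.67814052 -0.15793965  0.09710252]
finger 0.62 18 z [0.0854 0.086  0.0863] y -0.171 -0.155
finger 0.63 18 z [0.0857 0.0859 0.0866] y -0.169 -0.155
finger 0.64 12 z [0.0855 0.0859 0.0862] y -0.169 -0.153
finger 0.65 5 z [0.0859 0.0861 0.0863] y -0.166 -0.153
other 0.6 1747 z [-0.0002  0.0001  0.086 ] y -0.24 -0.08
other 0.61 2940 z [-0.0002  0.0001  0.0872] y -0.24 -0.08
other 0.62 2485 z [-0.0002  0.0001  0.0864] y -0.24 -0.08
other 0.63 1941 z [-0.0001  0.0002  0.0863] y -0.24 -0.08
other 0.64 1578 z [-0.0001  0.0002  0.0863] y -0.24 -0.08
other 0.65 3155 z [-0.      0.0913  0.0996] y -0.24 -0.08
other 0.66 2876 z [-0.      0.0896  0.0993] y -0.24 -0.08
other 0.67 1689 z [0.     0.0893 0.0899] y -0.239 -0.08
other 0.68 2211 z [1.000e-04 8.960e-02 1.262e-01] y -0.24 -0.08
other 0.69 1777 z [1.000e-04 5.390e-02 1.898e-01] y -0.24 -0.08
other 0.7 5475 z [0.0002 0.0397 0.1175] y -0.24 -0.08
other 0.71 484 z [0.0001 0.0003 0.0824] y -0.24 -0.08
```

```bash
python3 -c "
from h import *
w=read_camera('wrist')
o=get_obs();K=w['K']
for n,P in(('tcp',o['tool_pos']),('tcp-23mm',o['tool_pos']-np.array([.023,.0015,0])),('nose',np.array([.654,-.1575,.0956]))):
  c=w['R']@P+w['t'];print(n,(K@c/c[2])[:2],c[2])
a=cv2.resize(w['color'][200:290,240:400],(800,450),interpolation=cv2.INTER_NEAREST);cv2.imwrite('pics/c4.png',a[:,:,::-1])
print(np.round(w['z_map'][205:265:4,300:345:4],3))
"
```

```text
tcp [321.81305176 227.97903527] 0.20066016692917815
tcp-23mm [322.16250677 240.26451647] 0.17833680968864013
nose [325.37338946 238.5917744 ] 0.17697808118788078
[[1.915 1.907 1.92  1.91  1.921 1.921 1.926 1.919 1.928 1.928 1.93  1.928]
 [1.913 1.91  1.919 1.929 1.915 1.924 0.    1.933 1.929 1.928 1.945 1.939]
 [0.21  0.212 0.211 0.211 0.211 0.211 0.211 0.21  0.211 0.209 0.209 0.209]
 [0.202 0.201 0.201 0.2   0.201 0.201 0.202 0.201 0.2   0.2   0.201 0.2  ]
 [0.193 0.194 0.192 0.191 0.192 0.192 0.192 0.191 0.192 0.191 0.193 0.192]
 [0.185 0.184 0.184 0.184 0.184 0.185 0.184 0.183 0.184 0.182 0.184 0.183]
 [0.179 0.177 0.166 0.166 0.167 0.17  0.165 0.166 0.164 0.178 0.178 0.179]
 [0.177 0.177 0.16  0.159 0.16  0.165 0.159 0.16  0.16  0.159 0.177 0.177]
 [0.177 0.154 0.153 0.154 0.154 0.157 0.152 0.154 0.153 0.154 0.177 0.176]
 [0.177 0.148 0.147 0.147 0.148 0.152 0.15  0.149 0.148 0.148 0.178 0.177]
 [0.182 0.141 0.143 0.143 0.143 0.147 0.144 0.143 0.143 0.143 0.213 0.212]
 [0.139 0.138 0.138 0.138 0.139 0.142 0.139 0.139 0.138 0.138 0.138 0.212]
 [0.082 0.081 0.081 0.081 0.134 0.136 0.138 0.081 0.082 0.082 0.083 0.082]
 [0.079 0.079 0.079 0.079 0.129 0.132 0.133 0.079 0.079 0.08  0.079 0.079]
 [0.076 0.076 0.077 0.077 0.125 0.13  0.129 0.077 0.077 0.077 0.076 0.077]]
```

View pics/c4.png

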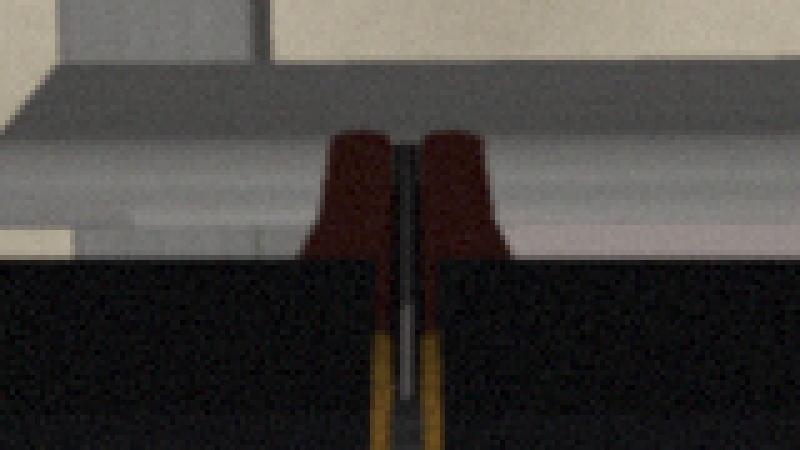

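The zoom shows both closed fingertips ending at crop row 130, just in front of the lip nose and not under it. The real fingertip is therefore about 26 mm short of the reported TCP. I'll back off, lower and go in deeper.

```bash
python3 -m creep '[0, 0, 0, -0.008, 0, 0, 0, 0, 0.005, 0, -0.015, 0, 0, 0, 0, 0.015, 0, -0.015, 0, 0, 0, 0, 0.025, 0, -0.015, 0, 0, 0, 0, 0.027, 0, -0.005, 0, 0, 0, 0, 0.027, 0, 0.005, 0, 0, 0, 0, 0.027, 0, 0.014, 0, 0, 0, 0, 0.027, 0, 0.022, 0, 0, 0, 0, 0.027, 0, 0.024, 0, 0, 0, 0, 0.027, 0, 0.024, 0, 0, 0]'; python3 -c "
from h import *
print(get_obs()['force'],get_obs()['torque'],get_obs()['q'])
w=read_camera('wrist');v,u=np.mgrid[0:400,0:640]; X,z=world(w,u.ravel(),v.ravel())
m=(z>0)&(X[:,0]>.6)&(X[:,0]<.73)&(abs(X[:,1]+.155)<.025)&(X[:,2]>.04)&(X[:,2]<.12); F=X[m]
for x in np.arange(.62,.72,.01):
    s=F[abs(F[:,0]-x)<.005]
    if len(s)>3: print(round(x,3),len(s),'z',np.round(np.percentile(s[:,2],[3,20,50,80,97]),4))
"
```

```text
time_s: 10.65
tool_pos: [0.7029, -0.1552, 0.0708]
tcp_rot: [91.6, 89.6, 95.7]
force: [-0.7, -0.1, 0.3]
grip_width: 0.0002
gripper_force: 0.0
[-0.66335626 -0.07006616  0.32880295] [ 0.02981382  0.85117138 -0.01550769] [ 84.687756   104.92553674 -68.10183626 127.27941757 213.22220852
  43.57022639 -11.31795025]
0.62 83 z [0.0593 0.061  0.0616 0.0788 0.0803]
0.63 144 z [0.0593 0.0598 0.0611 0.0628 0.0684]
0.64 269 z [0.0592 0.0594 0.0597 0.0609 0.0616]
0.65 269 z [0.0592 0.0595 0.0597 0.0604 0.0613]
0.66 213 z [0.0592 0.0594 0.0597 0.0601 0.0613]
0.67 174 z [0.0593 0.0596 0.0598 0.0609 0.0614]
0.68 10 z [0.0595 0.0596 0.0599 0.0604 0.0615]
0.7 12 z [0.0497 0.0526 0.0551 0.0727 0.0745]
0.71 111 z [0.0417 0.0481 0.0646 0.0814 0.0895]
```

```bash
python3 -m creep '[0, -0.003, 0, 0, 0, 0, 0, 0, -0.006, 0, 0, 0, 0, 0, 0, -0.007, 0, 0, 0, 0, 0, 0, -0.008, 0, 0, 0, 0, 0, 0, -0.009, 0, 0, 0, 0, 0, 0, -0.01, 0, 0, 0, 0, 0, 0, -0.011, 0, 0, 0, 0, 0, 0, -0.012, 0, 0, 0, 0, 0, 0, -0.014, 0, 0, 0, 0, 0, 0, -0.016, 0, 0, 0, 0, 0, 0, -0.018, 0, 0, 0, 0, 0, 0, -0.02, 0, 0, 0, 0, 0]'
```

```text
time_s: 11.7
tool_pos: [0.702, -0.1561, 0.0904]
tcp_rot: [97.6, 89.6, 101.6]
force: [-4.2, -0.4, -4.9]
grip_width: 0.0004
gripper_force: 2.7
```

```bash
python3 -m creep '[0, -0.003, 0, -0.001, 0, 0, 0, 0, -0.006, 0, -0.002, 0, 0, 0, 0, -0.009, 0, -0.003, 0, 0, 0, 0, -0.012, 0, -0.003, 0, 0, 0, 0, -0.015, 0, -0.003, 0, 0, 0, 0, -0.018, 0, -0.003, 0, 0, 0, 0, -0.021, 0, -0.003, 0, 0, 0, 0, -0.024, 0, -0.003, 0, 0, 0, 0, -0.027, 0, -0.003, 0, 0, 0, 0, -0.03, 0, -0.003, 0, 0, 0, 0, -0.033, 0, -0.003, 0, 0, 0, 0, -0.036, 0, -0.003, 0, 0, 0, 0, -0.039, 0, -0.003, 0, 0, 0, 0, -0.042, 0, -0.003, 0, 0, 0, 0, -0.045, 0, -0.003, 0, 0, 0]'; python3 -c "
from h import *
o=get_obs();print(o['q'],o['force'],o['torque'])
t=read_camera('top')
v,u=np.mgrid[60:220,200:430]; X,z=world(t,u.ravel(),v.ravel())
L=X[(X[:,2]>.09)&(X[:,2]<.28)&(X[:,0]>.63)&(X[:,0]<.68)]
for y in(-.12,-.08,.05,.1,.15):
  s=L[abs(L[:,1]-y)<.01]; s=s[s[:,0]<.644-.0643*y+.03]; print(y,len(s),np.round(np.percentile(s[:,2],[10,30,50,70,90]),3))
"
```

```text
time_s: 12.95
tool_pos: [0.6992, -0.1568, 0.1355]
tcp_rot: [97.2, 89.6, 101.3]
force: [3.9, 0.0, -5.2]
grip_width: 0.0006
gripper_force: 2.9
[ 83.66046636  97.52449539 -72.77714953 131.26090055 204.49268612
  46.34239935 -11.07559213] [ 3.93344223  0.03782574 -5.19241956] [-0.11118456  2.26154772 -0.19823827]
-0.12 72 [0.154 0.156 0.158 0.16  0.162]
-0.08 71 [0.156 0.157 0.159 0.161 0.163]
0.05 77 [0.155 0.157 0.158 0.159 0.162]
0.1 75 [0.155 0.157 0.159 0.16  0.162]
0.15 77 [0.155 0.157 0.158 0.16  0.162]
```

```bash
python3 -m creep '[0, -0.003, 0, 0.001, 0, 0, 0, 0, -0.006, 0, 0.001, 0, 0, 0, 0, -0.009, 0, 0.001, 0, 0, 0, 0, -0.012, 0, 0.001, 0, 0, 0, 0, -0.015, 0, 0.001, 0, 0, 0, 0, -0.018, 0, 0.001, 0, 0, 0, 0, -0.021, 0, 0.001, 0, 0, 0, 0, -0.024, 0, 0.001, 0, 0, 0, 0, -0.027, 0, 0.001, 0, 0, 0, 0, -0.03, 0, 0.001, 0, 0, 0, 0, -0.033, 0, 0.001, 0, 0, 0, 0, -0.036, 0, 0.001, 0, 0, 0, 0, -0.039, 0, 0.001, 0, 0, 0, 0, -0.042, 0, 0.001, 0, 0, 0, 0, -0.045, 0, 0.001, 0, 0, 0]'; python3 -c "
from h import *
o=get_obs();print(o['q'],o['force'],o['torque'])"
```

```text
time_s: 14.25
tool_pos: [0.7001, -0.1563, 0.1805]
tcp_rot: [97.1, 89.6, 101.3]
force: [-3.5, 2.8, -5.8]
grip_width: 0.0001
gripper_force: 3.0
[ 82.94495695  92.10942847 -76.56098574 132.99506542 198.42026116
  47.51237725 -11.70550623] [-3.48003259  2.78403446 -5.76883972] [-0.19213813  2.14067511  0.5386306 ]
```

```bash
python3 -m creep '[0, -0.001, 0, 0, 0, 0, 0, 0, -0.002, 0, 0, 0, 0, 0, 0, -0.003, 0, 0, 0, 0, 0, 0, -0.004, 0, 0, 0, 0, 0, 0, -0.005, 0, 0, 0, 0, 0, 0, -0.006, 0, 0, 0, 0, 0, 0, -0.006, 0, 0, 0, 0, 0]'
```

```text
time_s: 14.83
tool_pos: [0.7002, -0.1568, 0.1866]
tcp_rot: [94.2, 89.6, 98.2]
force: [-2.3, 3.7, -5.5]
grip_width: 0.0004
gripper_force: 2.5
```

```bash
python3 -m creep '[0, -0.001, 0, 0, 0, 0, 0, 0, -0.002, 0, 0, 0, 0, 0, 0, -0.003, 0, 0, 0, 0, 0, 0, -0.003, 0, 0, 0, 0, 0]'
```

```text
time_s: 15.17
tool_pos: [0.7003, -0.157, 0.1896]
tcp_rot: [94.0, 89.6, 98.1]
force: [-1.4, 4.0, -4.4]
grip_width: -0.0
gripper_force: 2.5
```

```bash
python3 -c "
from h import *
t=read_camera('scene')
X=cloud(t,cut_out(t,'clamp')[0]['mask'] if cut_out(t,'clamp') else np.zeros((400,640),bool));print(np.round(np.percentile(X,[1,5,50,95,99],axis=0),3))
w=read_camera('wrist')
for d in cut_out(w,'clamp')[:1]:
  X=cloud(w,d['mask']);print('w',d['confidence'],np.round(np.percentile(X,[1,5,50,95,99],axis=0),3))
"
```

```text
[[0.315 0.325 0.001]
 [0.332 0.331 0.006]
 [0.366 0.354 0.05 ]
 [0.375 0.377 0.078]
 [0.376 0.38  0.08 ]]
```

Nothing from the network on the clamp (it picked out the jar), so I'll feel upward in small steps.

```bash
python3 -m creep '[0, -0.001, 0, 0, 0, 0, 0, 0, -0.002, 0, 0, 0, 0, 0, 0, -0.003, 0, 0, 0, 0, 0, 0, -0.003, 0, 0, 0, 0, 0]'|sed -n '2p;4p'
```

```text
tool_pos: [0.7004, -0.1575, 0.1924]
force: [-0.6, 2.8, -5.1]
```

```bash
python3 -m creep '[0, -0.001, 0, 0, 0, 0, 0, 0, -0.002, 0, 0, 0, 0, 0, 0, -0.003, 0, 0, 0, 0, 0, 0, -0.003, 0, 0, 0, 0, 0]'|sed -n '2p;4p'
```

```text
tool_pos: [0.7003, -0.1574, 0.1956]
force: [0.7, 1.3, -4.5]
```

```bash
python3 -m creep '[0, -0.001, 0, 0, 0, 0, 0, 0, -0.002, 0, 0, 0, 0, 0, 0, -0.002, 0, 0, 0, 0, 0]'|sed -n '2p;4p'
```

```text
tool_pos: [0.7004, -0.1574, 0.1976]
force: [0.2, 1.9, -5.2]
```

```bash
python3 -m creep '[0, -0.001, 0, 0, 0, 0, 0, 0, -0.002, 0, 0, 0, 0, 0, 0, -0.002, 0, 0, 0, 0, 0]'|sed -n '2p;4p'
```

```text
tool_pos: [0.7003, -0.1574, 0.1995]
force: [1.4, 1.9, -4.5]
```

```bash
python3 -m creep '[0, -0.001, 0, 0, 0, 0, 0, 0, -0.002, 0, 0, 0, 0, 0, 0, -0.002, 0, 0, 0, 0, 0]'|sed -n '2p;4p'
```

```text
tool_pos: [0.7003, -0.1574, 0.2015]
force: [0.9, 0.3, -5.3]
```

```bash
python3 -m creep '[0, -0.001, 0, 0, 0, 0, 0, 0, -0.002, 0, 0, 0, 0, 0, 0, -0.002, 0, 0, 0, 0, 0]'|sed -n '2p;4p'
```

```text
tool_pos: [0.7003, -0.1574, 0.2031]
force: [1.2, 1.1, -7.5]
```

```bash
python3 -m creep '[0, -0.001, 0, 0, 0, 0, 0, 0, -0.001, 0, 0, 0, 0, 0]'|sed -n '2p;4p'
```

```text
tool_pos: [0.7003, -0.1574, 0.2035]
force: [2.9, 1.5, -9.9]
```

```bash
python3 -m creep '[0, -0.001, 0, 0, 0, 0, 0, 0, -0.001, 0, 0, 0, 0, 0]'|sed -n '2p;4p'
```

```text
tool_pos: [0.7003, -0.1574, 0.2041]
force: [3.7, 0.1, -11.9]
```

```bash
python3 -m creep '[0, -0.001, 0, 0, 0, 0, 0, 0, -0.002, 0, 0, 0, 0, 0, 0, -0.002, 0, 0, 0, 0, 0, 0, -0.002, 0, 0, 0, 0, 0, 0, -0.002, 0, 0, 0, 0, 0, 0, -0.002, 0, 0, 0, 0, 0, 0, -0.002, 0, 0, 0, 0, 0]'|sed -n '2p;4p'
```

```text
tool_pos: [0.7003, -0.1574, 0.2054]
force: [5.1, 1.4, -16.8]
```

```bash
python3 -m creep '[0, 0.001, 0, 0, 0, 0, 0, 0, 0.002, 0, 0, 0, 0, 0, 0, 0.004, 0, 0, 0, 0, 0, 0, 0.006, 0, 0, 0, 0, 0, 0, 0.008, 0, 0, 0, 0, 0, 0, 0.012, 0, 0, 0, 0, 0, 0, 0.016, 0, 0, 0, 0, 0, 0, 0.02, 0, 0, 0, 0, 0, 0, 0.02, 0, 0, 0, 0, 0, 0, 0.02, 0, -0.02, 0, 0, 0, 0, 0.02, 0, -0.04, 0, 0, 0, 0, 0.02, 0, -0.07, 0, 0, 0, 0, 0.02, 0, -0.1, 0, 0, 0, 0, 0.02, 0, -0.13, 0, 0, 0, 0, 0.02, 0, -0.15, 0, 0, 0, 0, 0.02, 0, -0.15, 0, 0, 0]'; python3 -c "
from h import *
print(get_obs()['q'])
t=read_camera('top')
v,u=np.mgrid[60:220,200:430]; X,z=world(t,u.ravel(),v.ravel())
L=X[(X[:,2]>.19)&(X[:,2]<.26)&(X[:,0]>.63)&(X[:,0]<.68)]
for y in(-.12,-.08,.05,.1,.15):
  s=L[abs(L[:,1]-y)<.01]; s=s[s[:,0]<.644-.0643*y+.03]; print(y,len(s),np.round(np.percentile(s[:,2],[10,30,50,70,90]),3))
"
```

```text
time_s: 19.33
tool_pos: [0.5527, -0.1749, 0.1853]
tcp_rot: [76.0, 89.8, 80.1]
force: [1.3, -0.8, -0.7]
grip_width: 0.0008
gripper_force: 0.0
[107.55620104 102.19247018 -79.12946733 145.43159248 190.09086634
  34.55429975   6.76763886]
-0.12 78 [0.222 0.225 0.226 0.228 0.23 ]
-0.08 80 [0.222 0.225 0.226 0.227 0.229]
0.05 77 [0.223 0.224 0.226 0.228 0.23 ]
0.1 84 [0.222 0.225 0.226 0.228 0.23 ]
0.15 87 [0.221 0.224 0.225 0.227 0.229]
```

Careful with the scale: turns go in shares of 120 degrees. That gives: 50 degrees is 0.4167.

```bash
python3 -m creep '[0, -0.03, 0, 0.01, 0, 0, 0, 0, -0.06, 0, 0.01, 0, 0, 0, 0, -0.09, 0, 0.01, 0, 0, 0, 0, -0.11, 0, 0.01, 0, 0, 0, 0, -0.11, 0, 0.01, 0.0417, 0, 0.0417, 0, -0.11, 0, 0.01, 0.0833, 0, 0.0833, 0, -0.11, 0, 0.01, 0.125, 0, 0.125, 0, -0.11, 0, 0.01, 0.1667, 0, 0.1667, 0, -0.11, 0, 0.01, 0.2083, 0, 0.2083, 0, -0.11, 0, 0.01, 0.25, 0, 0.25, 0, -0.11, 0, 0.01, 0.2917, 0, 0.2917, 0, -0.11, 0, 0.01, 0.3333, 0, 0.3333, 0, -0.11, 0, 0.01, 0.375, 0, 0.375, 0, -0.11, 0, 0.01, 0.4167, 0, 0.4167, 0, -0.11, 0, 0.01, 0.4167, 0, 0.4167]'; python3 -c "
from h import *
o=get_obs();print(o['q'],o['force']);print(turn_to([0,0,-1],fw))"
```

```text
time_s: 20.63
tool_pos: [0.5653, -0.168, 0.2986]
tcp_rot: [116.3, 40.9, 67.6]
force: [0.8, -0.0, 1.1]
grip_width: 0.0004
gripper_force: 0.0
[ 49.33433699  28.00055606 -83.63452661 139.28784833 106.59974333
  86.62008023 -92.54863927] [ 0.75550064 -0.04198963  1.08914916]
[77.3  -1.27 77.44]
```

```bash
python3 -c "
from h import *
print(tool(np.array([.44,-.06,.26])-get_obs()['tool_pos']))"
```

```text
[ 0.0646 -0.0651 -0.143 ]
```

In the tool's units: 77.4 degrees is 0.645.

```bash
python3 -m creep '[0, 0.004, -0.004, -0.009, 0.0417, 0, 0.0417, 0, 0.008, -0.008, -0.018, 0.0833, 0, 0.0833, 0, 0.012, -0.012, -0.027, 0.125, 0, 0.125, 0, 0.016, -0.016, -0.036, 0.1667, 0, 0.1667, 0, 0.02, -0.02, -0.045, 0.2083, 0, 0.2083, 0, 0.024, -0.024, -0.054, 0.25, 0, 0.25, 0, 0.028, -0.028, -0.063, 0.2917, 0, 0.2917, 0, 0.032, -0.032, -0.072, 0.3333, 0, 0.3333, 0, 0.036, -0.036, -0.081, 0.375, 0, 0.375, 0, 0.04, -0.04, -0.09, 0.4167, 0, 0.4167, 0, 0.044, -0.044, -0.1, 0.4583, 0, 0.4583, 0, 0.048, -0.048, -0.11, 0.5, 0, 0.5, 0, 0.053, -0.053, -0.12, 0.5417, 0, 0.5417, 0, 0.058, -0.058, -0.13, 0.5833, 0, 0.5833, 0, 0.062, -0.062, -0.137, 0.625, -0.0083, 0.625, 0, 0.065, -0.065, -0.143, 0.6442, -0.0108, 0.645, 0, 0.065, -0.065, -0.143, 0.6442, -0.0108, 0.645, 0, 0.065, -0.065, -0.143, 0.6442, -0.0108, 0.645]'; python3 -c "
from h import *
o=get_obs();print(o['q'],o['force']);print(turn_to([0,0,-1],fw));print(tool(np.array([.43,-.025,.08])-o['tool_pos']))"
```

```text
time_s: 22.13
tool_pos: [0.4388, -0.0645, 0.2573]
tcp_rot: [179.6, 0.6, 3.6]
force: [-1.1, -0.7, -0.3]
grip_width: 0.0005
gripper_force: 0.0
[  71.26390323   18.79313301  -82.83389068  106.36780865   19.91729419
   72.87107938 -103.86453218] [-1.13943813 -0.65194375 -0.26484272]
[ 0.44  0.56 -0.09]
[-0.0045 -0.0413  0.1771]
```

In the tool's units: 0.5 degrees is 0.0042.

```bash
python3 -m creep '[0, 0, -0.014, 0.03, 0, 0, 0, 0, -0.002, -0.028, 0.06, 0, 0, 0, 0, -0.0045, -0.0413, 0.09, 0.0033, 0.0042, 0, 0, -0.0045, -0.0413, 0.12, 0.0033, 0.0042, 0, 0, -0.0045, -0.0413, 0.15, 0.0033, 0.0042, 0, 0, -0.0045, -0.0413, 0.18, 0.0033, 0.0042, 0, 0, -0.0045, -0.0413, 0.2, 0.0033, 0.0042, 0, 0, -0.0045, -0.0413, 0.215, 0.0033, 0.0042, 0, 0, -0.0045, -0.0413, 0.22, 0.0033, 0.0042, 0, 0, -0.0045, -0.0413, 0.22, 0.0033, 0.0042, 0]'; python3 -c "
from h import *
o=get_obs();print(o['q'],o['force'])
t=read_camera('top');s=read_camera('scene');w=read_camera('wrist')
a=cv2.resize(t['color'][130:290,260:420],(400,400));b=cv2.resize(s['color'][150:310,230:390],(400,400))
cv2.imwrite('pics/c5.png',np.hstack([a,b])[:,:,::-1])
cv2.imwrite('pics/w5.png',w['color'][:,:,::-1])
v,u=np.mgrid[0:400,0:640]; X,z=world(w,u.ravel(),v.ravel()); 
m=(z>0)&(X[:,2]>.07)&(X[:,2]<.1)&(X[:,0]>.45)&(X[:,0]<.52); print('plate top',m.sum(),X[m].min(0),X[m].max(0),np.median(X[m],0))
c=w['color'].reshape(-1,3).astype(int); r=(c[:,0]>c[:,1]+25)&(z>0)&(np.hypot(X[:,0]-.43,X[:,1]+.025)<.05); print('finger',np.percentile(X[r],[1,50,99],axis=0))"
```

```text
time_s: 22.97
tool_pos: [0.4298, -0.0226, 0.0368]
tcp_rot: [-179.8, 0.1, 3.8]
force: [-0.2, 0.1, 1.1]
grip_width: 0.0007
gripper_force: 0.0
[  46.96319287   32.07671997  -62.91993004  123.47088257   39.26991685
   47.96435786 -126.82952834] [-0.19047025  0.11704163  1.09069955]
plate top 2841 [ 0.4711941  -0.05438803  0.07004179] [0.4852473  0.01175418 0.08795725] [ 0.47914192 -0.02139325  0.0856205 ]
finger [[ 0.44228551 -0.03188364  0.06849516]
 [ 0.45327529 -0.0230881   0.16616753]
 [ 0.4636559   0.00133063  0.18888719]]
```

View pics/c5.png

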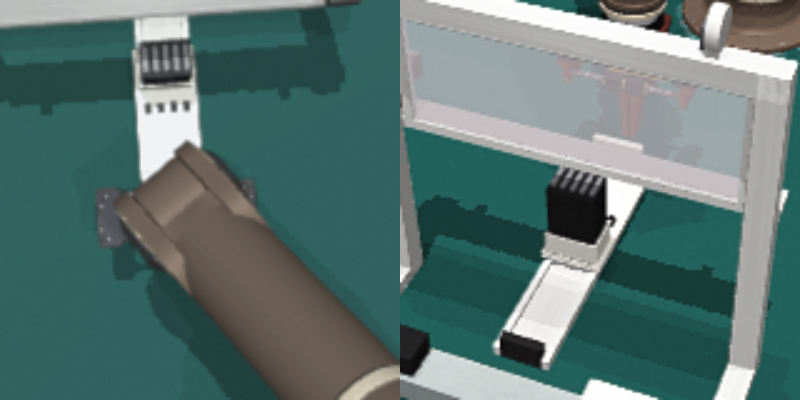

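The left panel shows the hand behind the push plate, with the carrier lying ahead of it along the lane. The right panel shows the sash raised above the block at (575,205).

```bash
python3 -m creep '[0, 0, 0, 0.014, 0, 0, 0, 0, 0.01, 0, 0.014, 0, 0, 0, 0, 0.018, 0, 0.014, 0, 0, 0, 0, 0.022, 0, 0.014, 0, 0, 0, 0, 0.025, 0, 0.014, 0, 0, 0, 0, 0.028, 0, 0.014, 0, 0, 0, 0, 0.03, 0, 0.014, 0, 0, 0, 0, 0.032, 0, 0.014, 0, 0, 0, 0, 0.034, 0, 0.014, 0, 0, 0, 0, 0.036, 0, 0.014, 0, 0, 0, 0, 0.038, 0, 0.014, 0, 0, 0, 0, 0.04, 0, 0.014, 0, 0, 0]'
```

```text
time_s: 24.12
tool_pos: [0.4698, -0.0209, 0.0232]
tcp_rot: [-179.8, 0.1, 3.6]
force: [-3.0, 1.0, 2.2]
grip_width: 0.0004
gripper_force: 1.6
```

```bash
python3 -m creep '[0, 0.004, 0, 0, 0, 0, 0, 0, 0.008, 0, 0, 0, 0, 0, 0, 0.012, 0, 0, 0, 0, 0, 0, 0.016, 0, 0, 0, 0, 0, 0, 0.02, 0, 0, 0, 0, 0, 0, 0.024, 0, 0, 0, 0, 0, 0, 0.028, 0, 0, 0, 0, 0, 0, 0.032, 0, 0, 0, 0, 0, 0, 0.036, 0, 0, 0, 0, 0, 0, 0.04, 0, 0, 0, 0, 0, 0, 0.044, 0, 0, 0, 0, 0, 0, 0.048, 0, 0, 0, 0, 0, 0, 0.052, 0, 0, 0, 0, 0, 0, 0.056, 0, 0, 0, 0, 0, 0, 0.06, 0, 0, 0, 0, 0, 0, 0.064, 0, 0, 0, 0, 0, 0, 0.068, 0, 0, 0, 0, 0, 0, 0.072, 0, 0, 0, 0, 0, 0, 0.076, 0, 0, 0, 0, 0, 0, 0.08, 0, 0, 0, 0, 0]'
```

```text
time_s: 25.78
tool_pos: [0.5502, -0.0157, 0.0232]
tcp_rot: [-179.8, 0.0, 3.6]
force: [-3.7, 2.3, -1.3]
grip_width: 0.0006
gripper_force: 1.9
```

```bash
python3 -m creep '[0, 0.002, 0, 0, 0, 0, 0, 0, 0.004, 0, 0, 0, 0, 0, 0, 0.006, 0, 0, 0, 0, 0, 0, 0.008, 0, 0, 0, 0, 0, 0, 0.01, 0, 0, 0, 0, 0, 0, 0.012, 0, 0, 0, 0, 0, 0, 0.014, 0, 0, 0, 0, 0, 0, 0.014, 0, 0, 0, 0, 0]'|sed -n '2p;4p'
```

```text
tool_pos: [0.5645, -0.0152, 0.0233]
force: [-1.8, 1.6, -0.8]
```

```bash
python3 -m creep '[0, 0.001, 0, 0, 0, 0, 0, 0, 0.002, 0, 0, 0, 0, 0, 0, 0.003, 0, 0, 0, 0, 0, 0, 0.004, 0, 0, 0, 0, 0, 0, 0.004, 0, 0, 0, 0, 0]'|sed -n '2p;4p'
```

```text
tool_pos: [0.5682, -0.015, 0.0233]
force: [-1.6, 0.3, -0.1]
```

```bash
python3 -m creep '[0, 0.001, 0, 0, 0, 0, 0, 0, 0.002, 0, 0, 0, 0, 0, 0, 0.003, 0, 0, 0, 0, 0, 0, 0.003, 0, 0, 0, 0, 0]'|sed -n '2p;4p'
```

```text
tool_pos: [0.5712, -0.0148, 0.0233]
force: [-1.0, -0.0, 1.6]
```

```bash
python3 -m creep '[0, 0.001, 0, 0, 0, 0, 0, 0, 0.002, 0, 0, 0, 0, 0, 0, 0.003, 0, 0, 0, 0, 0, 0, 0.003, 0, 0, 0, 0, 0]'|sed -n '2p;4p'
```

```text
tool_pos: [0.5716, -0.0148, 0.023]
force: [-9.8, -0.7, 8.4]
```

```bash
python3 -c "
from h import *
w=read_camera('wrist')
v,u=np.mgrid[0:400,0:640]; X,z=world(w,u.ravel(),v.ravel()); 
m=(z>0)&(X[:,2]>.08)&(X[:,2]<.09)&(X[:,0]>.57)&(X[:,0]<.62)&(abs(X[:,1]+.015)<.03); print('plate top',m.sum(),np.percentile(X[m],[2,50,98],axis=0));print(get_obs()['force'])"
```

```text
plate top 2892 [[ 0.58305061 -0.0437174   0.08080028]
 [ 0.59014197 -0.01501226  0.08569323]
 [ 0.59554956  0.0136463   0.08749438]]
[-9.70631282 -0.85231774  8.19005579]
```

```bash
python3 -m creep '[0, 0.001, 0, 0, 0, 0, 0, 0, 0.001, 0, 0, 0, 0, 0, 0, 0.001, 0, 0, 0, 0, 0, 0, 0.001, 0, 0, 0, 0, 0]'|sed -n '2p;4p'; python3 -m creep '[0, -0.003, 0, 0, 0, 0, 0, 0, -0.006, 0, 0, 0, 0, 0, 0, -0.015, 0, 0, 0, 0, 0, 0, -0.03, 0, 0, 0, 0, 0, 0, -0.06, 0, 0, 0, 0, 0, 0, -0.09, 0, 0, 0, 0, 0, 0, -0.1, 0, -0.03, 0, 0, 0, 0, -0.1, 0, -0.06, 0, 0, 0, 0, -0.1, 0, -0.06, 0, 0, 0]'; python3 -c "
from h import *
w=read_camera('wrist');t=read_camera('top')
v,u=np.mgrid[0:400,0:640]; X,z=world(w,u.ravel(),v.ravel()); 
m=(z>0)&(X[:,2]>.08)&(X[:,2]<.09)&(X[:,0]>.56)&(X[:,0]<.62)&(abs(X[:,1]+.015)<.03); print('plate top',m.sum(),np.percentile(X[m],[2,50,98],axis=0))
X,z=world(t,u.ravel(),v.ravel())
s=X[(X[:,2]>.19)&(X[:,2]<.26)&(X[:,0]>.63)&(X[:,0]<.68)&(abs(X[:,1]-.1)<.05)];s=s[s[:,0]<.644-.0643*s[:,1]+.03];print('lip',np.median(s[:,2]))"
```

```text
tool_pos: [0.5716, -0.0149, 0.023]
force: [-14.2, -2.0, 10.8]
time_s: 28.67
tool_pos: [0.4769, -0.0205, 0.0873]
tcp_rot: [-179.8, -0.3, 3.6]
force: [2.4, -0.1, -0.4]
grip_width: 0.0005
gripper_force: 0.0
plate top 1823 [[ 0.58269238 -0.04384196  0.08130811]
 [ 0.5883044  -0.01498066  0.0857617 ]
 [ 0.59438114  0.01381282  0.08726356]]
lip 0.22561151953065944
```

The carrier stopped hard at the end stop and stayed there. The lip top is unchanged at 0.226 m, still up at the foot, so I'm handing it in.

```bash
python3 -c "
from cell import *
print(finish_job())"
```

```text
the job is handed in; nothing more can be done
None
```

The job is handed in, but no verdict came back: the sash was pressed on the foot (16.8 N push), then left at the height where it met the foot, and the carrier was pushed to its hard stop (about 14 N along the lane); bins and jar were never approached, though I took no final picture of them.

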